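# Clamp the induction chamber and check its lid joint with the pen gas detector

### The arm

A 7-joint arm with a two-finger parallel gripper is mounted at the origin on a cart in front of the work surface, level with it; the furniture and walls round the work are solid. World frame = base frame: x ahead of the robot, y to its left, z up, the work surface at z = 0. Lengths are in m, angles in rad, forces in N, time in s.
With the tool pointing down it reaches from about 0.35 to 0.775 m from the base axis. Payload 3.1 kg.
Tool frame: the origin (TCP) lies between the finger pads; the fingertips stand 22 mm ahead of it and the grasp point (between the pads) lies 3 mm ahead of it; z points along the fingers, x is the direction in which the jaws open and shut, and the axes are right-handed (so a half turn about z gives the same grasp; the last joint's range is limited). The gripper opens to 85 mm and grips with 20 to 120 N. Pads are 22 mm wide; open, the fingers measure 114 mm over their backs; the gripper's body (76 mm by 85 mm) begins 54 mm behind the grasp point. The pads swing forward as they close: fully open they stand 13 mm farther back than shut.
Start: joints at [1.3, 0.311, 0.014, 1.512, -0.004, 1.319, -0.027], TCP at [0.125, -0.536, 0.253] pointing down, gripper open.
Joint ranges: [-2.7, 2.7], [-0.3, 1.91], [-1.27, 1.3], [0.12, 2.57], [-1.44, 4.58], [0.2, 2.03], [-3.05, 3.05]. Speed limits (rad/s): [2.79, 2.79, 3.14, 3.14, 3.14, 3.14, 3.14].

### API

Orientations are given as a unit quaternion [w, x, y, z].
In Python, from cell import arm gives the robot as it stands. The module is installed in compiled form; this text tells all that it offers.
- The arm moves only by the shell command python3 -m creep 'ROWS' [OPENING] [FORCE]. ROWS is JSON, a list of rows, each a list of 2 entries, a list of its own where there are three numbers: the shift along the tool's x, y, z in m, then the turn about the tool's z in degrees. A call has 1 to 5 rows; each row shifts and turns the commanded pose from where the row before left it, along the tool's axes as they then stand; what a row does not reach is not made up. A row lasts 1/8 s, in which the tool goes at most 62.5 mm and 10.7 degrees, less where a joint would pass 70% of its speed; a pose out of reach is approached as far as the arm can. A call with a gripper value outside its range is refused whole. OPENING is the closure, from -1 (fully open) to 1 (shut), set as the call begins (- or left out, the last holds). The fingers move at their own pace and stop on an object; FORCE is the grip in N (left out, the last holds). Time passes only in rows, so rows that do not move let the fingers close. It gives the time, the measured TCP pose, the force and the opening at its end, in the units of the state.
- arm.get_obs(): the state, without advancing time (a new reading comes with each control period).
- arm.get_image(name): name is "scene" or "top" or "wrist"; returns the picture (384x512x3 uint8, red, green, blue); there is no depth.
- arm.calibration(name): a dict with "fx", "fy", "cx", "cy" (pixels), "extrinsics" (4x4, takes a point from world to camera coordinates); the wrist camera has in their place "tool_from_camera" (4x4, takes a point from camera to tool coordinates, whose origin is the TCP and whose axes are the tool frame's). Camera axes: x right, y up, looking along -z (the intrinsics and any distortion apply to the point x, -y, -z); pixel columns grow to the right and rows downward; lengths in m; the calibration is good to about 2 mm. A picture is of the moment at which its call begins: read the wrist's pose just before it. calibration takes no time and is no camera call.
- arm.job_done(): hands the job in, once; it reports no verdict.
The state is a dict: "t": time; "joint_pos": joint angles; "joint_vel": joint speeds; "joint_torque": joint torques, N m; "tcp_pos": TCP position; "tcp_rot": TCP orientation; "wrist_force": force on the tool from outside, world axes, zero at the start; "moment": the same for the moment, N m; "width": finger opening in m.
Only numpy, scipy, OpenCV 4.12 (cv2) and the standard library are available. Lean on these libraries where they do the work, as an engineer would, in place of code of your own. Each camera call takes 0.05 s, during which the arm holds its last target.

### The job

Press the raised handle of the toggle clamp fully down so that the lid of the gas induction chamber is clamped. Then take the pen-shaped gas detector from its stand and check the lid joint for leaks in one slow, steady pass (about 3 cm a second): start at the hinge end of the long front side facing you, follow the front to the corner at the clamp end and go round it up to the clamp, always keeping the detector's tip about 5 mm from the line where lid and flange meet and never leaning on the chamber. Set the detector back upright in its stand and leave the other things on the bench where they are.

Things in the scene. Friction and masses are not known exactly. Their poses are not given: they have to be found in the camera images.
- chamber: gas induction chamber, fixed, 148 mm (x) by 282 mm (y, from -178 to +104). Origin on the worktop under the middle of its clear box; front = -x. Aluminium flange 148 x 208 mm, top at z 90 mm; on it a dark gasket and a shut clear lid 120 x 180 mm, centred, top at 101.5 mm, leaving a 14 mm ledge; the joint is where lid edge meets flange. Hinges at the +y end, clamp at the -y end
- clamp_handle (a joint): handle of the toggle clamp, rad: 0 = level, fully down, clamped (hard stop); about 1.1 = raised. It stays where left; about 2 N at the grip moves it. It drives the clamp arm, whose rubber foot comes down on the lid. Hinge along the chamber's x axis
- clamp_pivot (a point): centre of the handle's hinge, 110 mm above the worktop, 150 mm from the chamber's origin toward its -y; axes as the chamber's
- clamp_grip (a point): middle of the handle's black round grip (15 mm thick, 68 mm long), on its centre line 70 mm from the hinge; level with the hinge, toward the chamber's -y, when clamped; higher and nearer when raised
- detector: pen-shaped cordless gas detector, 80 g, upright in its stand at the start, z axis upward along it, origin at the tip (lower end). Thin probe tube 6 to 7 mm thick for 56 mm, black cone up to 15 mm thick from 56 to 70 mm, then a flat shoulder: round white handle 22 mm thick from 70 to 150 mm; in the stand the top 45 mm of the handle stand clear
- detector_tip (a point): the detector's sniffing tip, at its origin
- stand: the detector's stand, fixed: round steel foot 84 mm across, square grey post 38 mm wide and 90 mm high with a 17 mm square bore, on it a 35 mm high black cup of inner diameter 25 mm, flared to 35 mm at the mouth. Origin on the worktop, on the bore's axis. Seated, the detector's handle rests on the post inside the cup, its tip 20 mm above the worktop
- stand_mouth (a point): centre of the stand's cup mouth, 125 mm above the worktop
- seam_0 (a point): point on the joint line, 91 mm above the worktop: the hinge end of the front side; axes as the chamber's (outward is -x)
- seam_1 (a point): point on the joint line, 91 mm above the worktop: point 1 of the front side, 21 mm on; axes as the chamber's (outward is -x)
- seam_2 (a point): point on the joint line, 91 mm above the worktop: point 2 of the front side, 41 mm on; axes as the chamber's (outward is -x)
- seam_3 (a point): point on the joint line, 91 mm above the worktop: point 3 of the front side, 62 mm on; axes as the chamber's (outward is -x)
- seam_4 (a point): point on the joint line, 91 mm above the worktop: point 4 of the front side, 82 mm on; axes as the chamber's (outward is -x)
- seam_5 (a point): point on the joint line, 91 mm above the worktop: point 5 of the front side, 103 mm on; axes as the chamber's (outward is -x)
- seam_6 (a point): point on the joint line, 91 mm above the worktop: point 6 of the front side, 124 mm on; axes as the chamber's (outward is -x)
- seam_7 (a point): point on the joint line, 91 mm above the worktop: point 7 of the front side, 144 mm on; axes as the chamber's (outward is -x)
- seam_8 (a point): point on the joint line, 91 mm above the worktop: the front corner nearest the clamp; axes as the chamber's (outward is -x and -y)
- seam_9 (a point): point on the joint line, 91 mm above the worktop: the clamp end, 20 mm round the corner toward the clamp arm; axes as the chamber's (outward is -y)
- beaker: bystander: empty clear glass beaker, 71 mm across, 85 mm tall, standing; origin at the centre of its underside
- flask: bystander: empty clear conical flask, 71 mm across, 92 mm tall, standing; origin at the centre of its underside
- petri: bystander: closed petri dish, 90 mm across, 15 mm tall, lying flat; origin at the centre of its underside
- marker: bystander: capped marker pen with a black cap, 136 mm long along its y axis, 18 mm thick, lying flat; origin at the centre of its underside
- forceps: bystander: steel forceps, 132 mm long along its y axis, 19 mm wide, 8 mm tall, lying flat; origin at the centre of its underside
Things that resemble listed ones, but are neither listed nor needed, are in the scene too. Leave any purple look-alike of the stand alone.

How it is judged:
On the way, in this order (a step that is already met when the one before it is completed fails the run):
1. with the clamp handle fully down, the detector's tip is within 12 mm of the joint at the hinge end of the front side (distance between detector_tip and seam_0 below 0.012 m and value of joint clamp_handle below 0.1 rad), for 0.1 s.
2. with the clamp handle fully down, the detector's tip is within 12 mm of the joint at point 1 of the front side, 21 mm on (distance between detector_tip and seam_1 below 0.012 m and value of joint clamp_handle below 0.1 rad), for 0.1 s.
3. with the clamp handle fully down, the detector's tip is within 12 mm of the joint at point 2 of the front side, 41 mm on (distance between detector_tip and seam_2 below 0.012 m and value of joint clamp_handle below 0.1 rad), for 0.1 s.
4. with the clamp handle fully down, the detector's tip is within 12 mm of the joint at point 3 of the front side, 62 mm on (distance between detector_tip and seam_3 below 0.012 m and value of joint clamp_handle below 0.1 rad), for 0.1 s.
5. with the clamp handle fully down, the detector's tip is within 12 mm of the joint at point 4 of the front side, 82 mm on (distance between detector_tip and seam_4 below 0.012 m and value of joint clamp_handle below 0.1 rad), for 0.1 s.
6. with the clamp handle fully down, the detector's tip is within 12 mm of the joint at point 5 of the front side, 103 mm on (distance between detector_tip and seam_5 below 0.012 m and value of joint clamp_handle below 0.1 rad), for 0.1 s.
7. with the clamp handle fully down, the detector's tip is within 12 mm of the joint at point 6 of the front side, 124 mm on (distance between detector_tip and seam_6 below 0.012 m and value of joint clamp_handle below 0.1 rad), for 0.1 s.
8. with the clamp handle fully down, the detector's tip is within 12 mm of the joint at point 7 of the front side, 144 mm on (distance between detector_tip and seam_7 below 0.012 m and value of joint clamp_handle below 0.1 rad), for 0.1 s.
9. with the clamp handle fully down, the detector's tip is within 12 mm of the joint at the front corner nearest the clamp (distance between detector_tip and seam_8 below 0.012 m and value of joint clamp_handle below 0.1 rad), for 0.1 s.
10. with the clamp handle fully down, the detector's tip is within 12 mm of the joint at the clamp end, 20 mm round the corner toward the clamp arm (distance between detector_tip and seam_9 below 0.012 m and value of joint clamp_handle below 0.1 rad), for 0.1 s.
At the end, for the whole second after the job is handed in: The clamp handle is fully down (within 0.1 rad) and the detector stands at rest and upright (within 0.15 rad) in its stand, fully seated: tip within 10 mm of the stand's axis and less than 28 mm above the worktop (value of joint clamp_handle below 0.1 rad and horizontal distance between detector_tip and stand_mouth below 0.01 m and z of detector_tip in the frame of stand below 0.028 m and angle between detector's own z axis and vertical below 0.15 rad and linear speed of detector below 0.02 m/s); the robot touches nothing.
It fails at once if the detector moves faster than 8 cm/s while its tip is within 12 mm of the joint (between its first and last points) (linear speed of detector above 0.08 m/s and (distance between detector_tip and seam_1 below 0.012 m or distance between detector_tip and seam_2 below 0.012 m or distance between detector_tip and seam_3 below 0.012 m or distance between detector_tip and seam_4 below 0.012 m or distance between detector_tip and seam_5 below 0.012 m or distance between detector_tip and seam_6 below 0.012 m or distance between detector_tip and seam_7 below 0.012 m or distance between detector_tip and seam_8 below 0.012 m)).
It fails at once if the detector leans on the chamber with more than 10 N (contact force between detector and chamber above 10 N).
It fails at once if a bystander is moved by more than 3 cm (distance of any of beaker, flask, petri, marker, forceps from where it was at the start of the episode above 0.03 m).
It also fails if it takes over 72 s, if anything falls off the work surface, if the arm or the gripper's body presses on something with over 40 N, if the wrist force passes 120 N, or if a joint passes its speed limit or range.

## Working session

There is one attempt and no reset: what is moved stays moved. The work goes in short steps, Python scripts to look and compute and a shell command to move; the robot and the scene stay as the last step left them, time stands still between calls to the robot, and variables do not carry over. Pictures are saved under pics/ and viewed, and the job is handed in when it is done.

```bash
mkdir -p pics; ls
python3 - <<'E'
from cell import arm
import cv2
o=arm.get_obs();print({k:o[k] for k in('t','tcp_pos','tcp_rot','width')})
for n in('scene','top','wrist'):
    im=arm.get_image(n);cv2.imwrite(f'pics/{n}0.png',im[:,:,::-1]);c=arm.calibration(n);print(n,c)
E
```

```text
pics
{'t': 0.0, 'tcp_pos': array([ 0.12461795, -0.53499021,  0.25220518]), 'tcp_rot': array([-7.16613663e-04,  7.83211529e-01, -6.21754195e-01, -9.53169993e-04]), 'width': 0.08546012154390692}
scene {'fx': 379.0660334815456, 'fy': 379.0660334815456, 'cx': 257.5007530797432, 'cy': 187.6339337091544, 'extrinsics': array([[-0.49511261, -0.86868747, -0.01567113,  0.30665242],
       [ 0.40802863, -0.2484065 ,  0.87852538, -0.27549501],
       [-0.7670568 ,  0.42857473,  0.47743855, -1.13298837],
       [ 0.        ,  0.        ,  0.        ,  1.        ]])}
top {'fx': 440.53209135630783, 'fy': 440.53209135630783, 'cx': 252.7821631636706, 'cy': 191.95371986750442, 'extrinsics': array([[ 1.31418143e-02, -9.99913615e-01, -2.32987254e-04,
         4.07674295e-02],
       [ 9.83264902e-01,  1.28806577e-02,  1.81725674e-01,
        -4.96931538e-01],
       [-1.81706975e-01, -2.61729325e-03,  9.83349239e-01,
        -1.28810052e+00],
       [ 0.00000000e+00,  0.00000000e+00,  0.00000000e+00,
         1.00000000e+00]])}
wrist {'fx': 277.81929153852985, 'fy': 277.81929153852985, 'cx': 250.30662412439102, 'cy': 188.42022233786685, 'tool_from_camera': array([[ 9.99999606e-01,  8.80664552e-05, -8.83263915e-04,
        -6.33827143e-04],
       [-1.85848660e-04, -9.52238634e-01, -3.05354791e-01,
        -7.74855528e-02],
       [-8.67969538e-04,  3.05354835e-01, -9.52238243e-01,
        -1.19957896e-01],
       [ 0.00000000e+00,  0.00000000e+00,  0.00000000e+00,
         1.00000000e+00]])}
```

View pics/scene0.png

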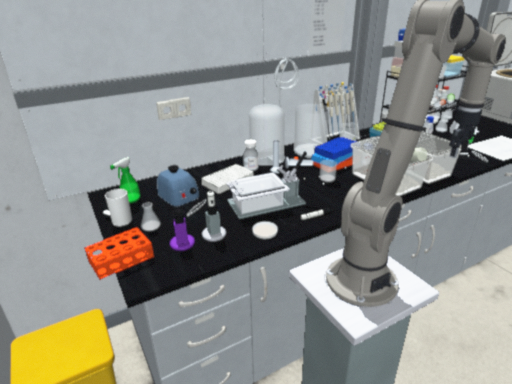

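View pics/top0.png

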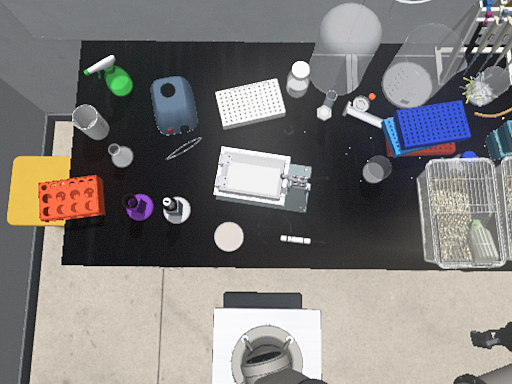

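View pics/wrist0.png

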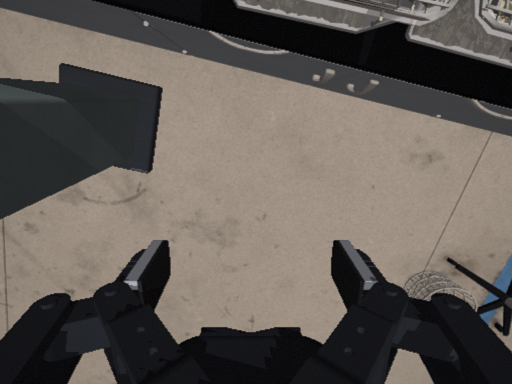

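```bash
cat > h.py <<'E'
import numpy as np
from cell import arm
from scipy.spatial.transform import Rotation as R
def ext(n,obs=None):
    c=arm.calibration(n)
    if n!='wrist': return c,np.array(c['extrinsics'])
    T=np.eye(4);q=obs['tcp_rot'];T[:3,:3]=R.from_quat([q[1],q[2],q[3],q[0]]).as_matrix();T[:3,3]=obs['tcp_pos']
    return c,np.linalg.inv(T@np.array(c['tool_from_camera']))
def ray(n,u,v,obs=None):
    c,E=ext(n,obs)
    d=np.array([(u-c['cx'])/c['fx'],-(v-c['cy'])/c['fy'],-1.])
    Rm=E[:3,:3].T
    return -Rm@E[:3,3],Rm@d
def onz(n,u,v,z,obs=None):
    o,d=ray(n,u,v,obs);return o+d*(z-o[2])/d[2]
def proj(n,p,obs=None):
    c,E=ext(n,obs);q=E[:3,:3]@np.array(p)+E[:3,3]
    return np.array([c['cx']+c['fx']*q[0]/-q[2],c['cy']-c['fy']*q[1]/-q[2]])
def two(a,b):
    (o1,d1),(o2,d2)=a,b
    A=np.stack([d1,-d2],1);t=np.linalg.lstsq(A,o2-o1,rcond=None)[0]
    p,q=o1+t[0]*d1,o2+t[1]*d2
    return (p+q)/2,np.linalg.norm(p-q)
E
python3 - <<'E'
import cv2
t=cv2.imread('pics/top0.png');s=cv2.imread('pics/scene0.png')
cv2.imwrite('pics/tc.png',cv2.resize(t[130:260,110:330],None,fx=3.6,fy=3.6,interpolation=cv2.INTER_CUBIC))
cv2.imwrite('pics/sc.png',cv2.resize(s[140:260,130:340],None,fx=3.8,fy=3.8,interpolation=cv2.INTER_CUBIC))
E
```

```text
(no output)
```

View pics/tc.png

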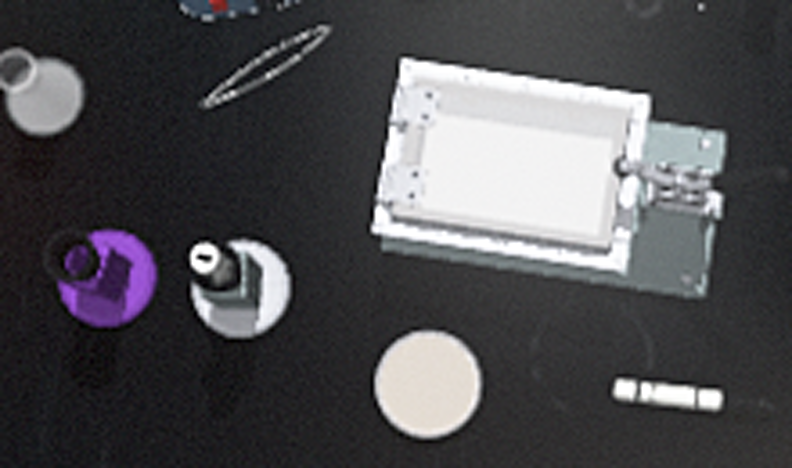

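View pics/sc.png

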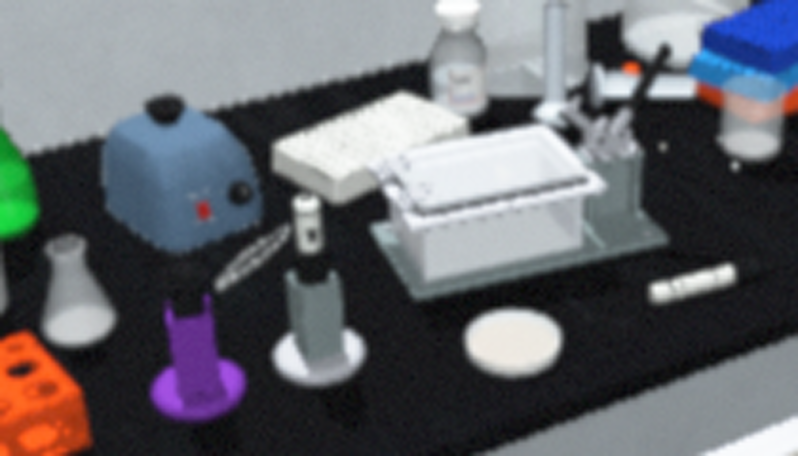

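Run:
```python
from h import *
f=lambda u,v:(110+u/3.6,130+v/3.6)
C=[onz('top',*f(*p),.09)[:2] for p in[(402,60),(650,97),(627,270),(375,234)]]
for p in C:print(p)
for i in range(4):print(np.linalg.norm(C[i]-C[(i+1)%4]))
m=np.mean(C,0);print('c',m)
for a,b in((0,1),(3,2)):
    d=C[a]-C[b];print('yaw of +y',np.degrees(np.arctan2(-d[0],d[1])))
for a,b in((0,3),(1,2)):
    d=C[a]-C[b];print('yaw x',np.degrees(np.arctan2(d[1],d[0])))
print('det top',onz('top',*f(205,256),.17),'foot',onz('top',*f(240,289),.003))
print('petri',onz('top',*f(428,384),.015)); print('marker',onz('top',*f(668,393),.01))
print('purple foot',onz('top',*f(107,278),0), 'flask',onz('top',*f(45,95),0))
print('forceps',onz('top',*f(203,105),0),onz('top',*f(328,28),0))
print('beaker',onz('top',376,170,0))
# scene: det top 307,200 crop
g=lambda u,v:(130+u/3.8,140+v/3.8)
print(two(ray('scene',*g(307,201)),ray('top',*f(205,256))))
o,d=ray('scene',*g(664,50));
print('knob in scene', two(ray('scene',*g(664,50)),ray('top',*f(785,172))))
```

```text
[0.62421495 0.14172919]
[ 0.59527217 -0.06355596]
[ 0.45074626 -0.04462261]
[0.47761211 0.15983358]
0.207315398634191
0.14576080392956442
0.20621374449577654
0.14771648875982013
c [0.53696137 0.04834605]
yaw of +y -8.025130949984991
yaw of +y -7.485863301956634
yaw x -7.039971784905963
yaw x -7.463423445836808
det top [0.44486828 0.2809061  0.17      ] foot [0.44332624 0.28271291 0.003     ]
petri [0.36279026 0.11819714 0.015     ]
marker [ 0.35825591 -0.08494629  0.01      ]
purple foot [0.45183167 0.3986616  0.        ] flask [0.6143468 0.4631937 0.       ]
forceps [0.60706909 0.32318292 0.        ] [0.67917881 0.21533737 0.        ]
beaker [ 0.58044329 -0.34116925  0.        ]
(array([0.44438337, 0.27978347, 0.16662183]), np.float64(0.004014874846032899))
knob in scene (array([ 0.51181595, -0.15735146,  0.18706975]), np.float64(0.0007459600782202538))
```

```bash
python3 -m creep '[[[0,0,-0.02],10.3],[[0,0,-0.03],10.3],[[-0.0432,-0.0333,0],0],[[-0.0432,-0.0333,0],0],[[-0.0432,-0.0333,0],0]]' 1 40; python3 -m creep '[[[-0.0432,-0.0333,0],0],[[-0.0432,-0.0333,0],0],[[-0.0432,-0.0333,0],0],[[-0.0432,-0.0333,0],0],[[-0.0432,-0.0333,0],0]]'; python3 -m creep '[[[-0.0432,-0.0333,0],0],[[-0.0432,-0.0333,0],0],[[0,0,0],0]]'
python3 - <<'E'
from h import *;import cv2
o=arm.get_obs();print(o['t'],o['tcp_pos'],o['tcp_rot'],o['joint_pos'],o['wrist_force'])
im=arm.get_image('wrist');cv2.imwrite('pics/w1.png',im[:,:,::-1])
np.save('o1.npy',o,allow_pickle=True)
E
```

```text
t: 0.78
tcp_pos: [0.2417, -0.4188, 0.303]
tcp_rot: [0.0, -0.659, 0.752, 0.0]
wrist_force: [1.0, -0.1, -0.8]
width: 0.0001
t: 1.4
tcp_pos: [0.4348, -0.2264, 0.3031]
tcp_rot: [-0.0, -0.659, 0.752, 0.0]
wrist_force: [0.9, -0.7, -0.4]
width: -0.0
t: 1.78
tcp_pos: [0.5137, -0.1447, 0.3025]
tcp_rot: [0.002, -0.663, 0.748, 0.001]
wrist_force: [-0.3, 0.4, -1.3]
width: -0.0001
1.775 [ 0.51368267 -0.1447288   0.30252896] [ 0.00159566 -0.66336517  0.74829269  0.00147002] [ 0.50623059  0.27683012 -0.33921718  1.45201611  0.08762853  1.42866995
 -1.52443798] [-0.26687339  0.41604789 -1.34179869]
```

View pics/w1.png

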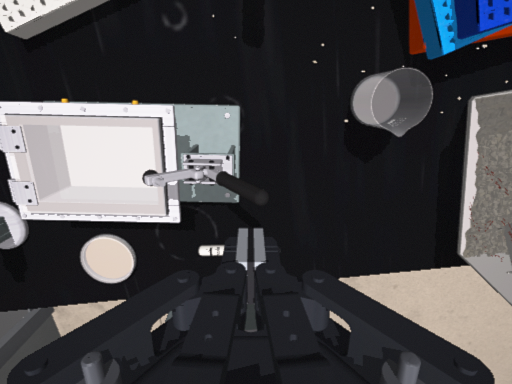

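Run:
```python
import cv2
im=cv2.imread('pics/w1.png')
cv2.imwrite('pics/w1c.png',cv2.resize(im[90:260,0:280],None,fx=2.85,fy=2.85,interpolation=cv2.INTER_CUBIC))
```

```text
(no output)
```

View pics/w1c.png

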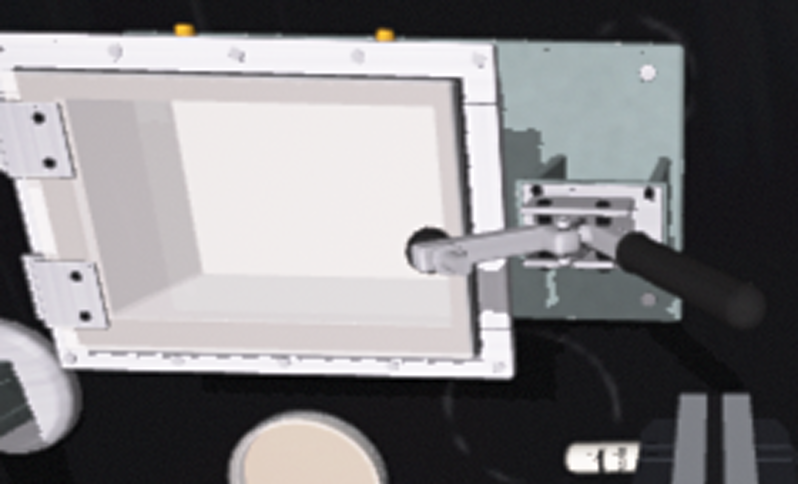

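Run:
```python
from h import *
o=np.load('o1.npy',allow_pickle=True).item()
g=lambda u,v:(u/2.85,90+v/2.85)
P=[onz('wrist',*g(*p),.09,o)[:2] for p in[(513,378),(496,43),(66,368)]]
for p in P:print(p)
print(np.linalg.norm(P[0]-P[1]),np.linalg.norm(P[0]-P[2]))
d=P[1]-P[0];a=np.degrees(np.arctan2(d[1],d[0]));print('yaw x',a)
d=P[2]-P[0];b=np.degrees(np.arctan2(-d[0],d[1]));print('yaw y',b)
for y in(a,b,-7.5):
    t=np.radians(y);Rm=np.array([[np.cos(t),-np.sin(t)],[np.sin(t),np.cos(t)]])
    print(y,'origin',P[0]-Rm@[-.074,-.104],P[1]-Rm@[.074,-.104],P[2]-Rm@[-.074,.104])
t=np.radians(-7.5);Rm=np.array([[np.cos(t),-np.sin(t)],[np.sin(t),np.cos(t)]])
og=np.array([.537,.048])
# grip end: intersect ray with chamber plane x_ch=0
O,D=ray('wrist',*g(742,305),o)
n=np.r_[Rm[:,0],0]; s=-(n@(O-np.r_[og,0]))/(n@D); p=O+s*D
print('grip end',p,'local',Rm.T@(p[:2]-og),p[2])
tip=np.array(o['tcp_pos']);print('tcp local',Rm.T@(tip[:2]-og))
print(proj('wrist',tip+[0,0,-.022],o))
q=o['tcp_rot'];print(R.from_quat([q[1],q[2],q[3],q[0]]).as_matrix())
```

```text
[ 0.44901773 -0.04323047]
[ 0.59487038 -0.06539337]
[0.47819455 0.15946224]
0.14752690868764096 0.20478188652457915
yaw x -8.640229912108802
yaw y -8.191236810444632
-8.640229912108802 origin [0.53780179 0.04847227] [0.53733407 0.04854334] [0.53573087 0.04552554]
-8.191236810444632 origin [0.53708045 0.04916519] [0.53644299 0.04808897] [0.53662194 0.04597991]
-7.5 origin [0.53595938 0.05022086] [0.53507818 0.04737584] [0.53798675 0.04669304]
grip end [ 0.51061789 -0.15239201  0.19859778] local [ 5.37348760e-17 -2.02121183e-01] 0.19859777733597617
tcp local [ 0.00203831 -0.1941235 ]
[250.90431786 241.4612777 ]
[[-1.19888213e-01 -9.92787301e-01  4.37723138e-04]
 [-9.92777918e-01  1.19888983e-01  4.31701048e-03]
 [-4.33835136e-03  8.29968053e-05 -9.99990586e-01]]
```

```bash
python3 -m creep '[[[-0.0285,0,0.01],0],[[0,0.002,0.04],0],[[0,0,0.032],0],[[0,0,0],0]]'; python3 -m creep '[[[0.0145,0,0.002],0],[[0.011,0,0.011],0],[[0.011,0,0.011],0],[[0.0065,0,0.014],0],[[0.0065,0,0.014],0]]'; python3 -m creep '[[[0.003,0,0.010],0],[[0,0,0.008],0],[[0,0,0.006],0],[[0,0,0],0]]'
python3 - <<'E'
from h import *;import cv2
o=arm.get_obs();print(o['t'],o['tcp_pos'],o['wrist_force'])
im=arm.get_image('wrist');cv2.imwrite('pics/w2.png',im[:,:,::-1])
np.save('o2.npy',o,allow_pickle=True)
E
```

```text
t: 2.33
tcp_pos: [0.5099, -0.1238, 0.2187]
tcp_rot: [-0.003, -0.658, 0.753, 0.002]
wrist_force: [-0.9, 0.3, -0.1]
width: 0.0001
t: 2.95
tcp_pos: [0.5063, -0.1721, 0.1683]
tcp_rot: [-0.0, -0.659, 0.752, -0.0]
wrist_force: [0.9, -0.6, 2.1]
width: -0.0002
t: 3.45
tcp_pos: [0.5057, -0.1734, 0.1446]
tcp_rot: [-0.0, -0.66, 0.751, 0.001]
wrist_force: [-0.1, -0.3, 1.0]
width: 0.0
3.45 [ 0.50573509 -0.17338768  0.14456525] [-0.07066243 -0.26674049  0.97878389]
```

View pics/w2.png

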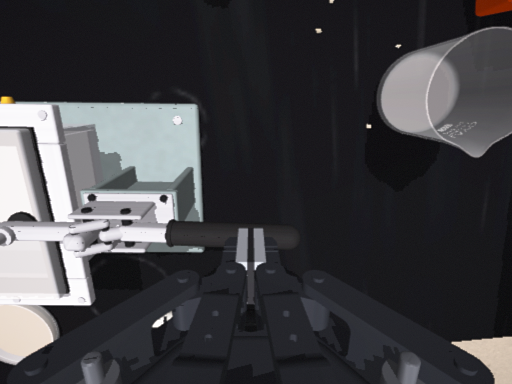

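```bash
python3 -m creep '[[[0,0,0.003],0],[[0,0,0.002],0],[[0,0,0.001],0],[[0,0,0],0]]'
```

```text
t: 4.0
tcp_pos: [0.5064, -0.1742, 0.1396]
tcp_rot: [0.0, -0.659, 0.752, -0.0]
wrist_force: [0.4, 0.3, 1.1]
width: 0.0002
```

```bash
python3 -m creep '[[[0,0,0.0015],0],[[0,0,0],0]]';python3 -m creep '[[[0,0,0.0015],0],[[0,0,0],0]]'
```

```text
t: 4.25
tcp_pos: [0.5066, -0.1742, 0.1394]
tcp_rot: [0.0, -0.659, 0.752, -0.001]
wrist_force: [-1.4, 0.6, 9.0]
width: -0.0005
t: 4.5
tcp_pos: [0.5067, -0.1742, 0.1392]
tcp_rot: [0.0, -0.659, 0.752, -0.001]
wrist_force: [-4.6, 1.4, 15.2]
width: -0.0002
```

```bash
python3 -m creep '[[[0,0,-0.05],0],[[0,0,-0.055],-10.6],[[0,0,-0.055],-10.6],[[0,0,0],-10.6],[[0,0,0],-10.6]]' -1 40; for i in 1 2; do python3 -m creep '[[[0,0,0],-10.6],[[0,0,0],-10.6],[[0,0,0],-10.6],[[0,0,0],-10.6],[[0,0,0],-10.6]]'; done;  python3 -m creep '[[[0,0,0],-10.6],[[0,0,0],-10.6],[[0,0,0],-10.4],[[0,0,0],0]]'
python3 - <<'E'
from h import *;import cv2
o=arm.get_obs();print(o['t'],o['tcp_pos'],o['joint_pos'],o['wrist_force'])
im=arm.get_image('wrist');cv2.imwrite('pics/w3.png',im[:,:,::-1])
np.save('o3.npy',o,allow_pickle=True)
E
```

```text
t: 5.12
tcp_pos: [0.5062, -0.1744, 0.2969]
tcp_rot: [0.0, 0.888, -0.46, 0.001]
wrist_force: [-0.1, -0.3, -0.2]
width: 0.0852
t: 5.75
tcp_pos: [0.5057, -0.1744, 0.2957]
tcp_rot: [-0.0, 1.0, -0.015, -0.001]
wrist_force: [0.6, 0.3, -0.2]
width: 0.0851
t: 6.38
tcp_pos: [0.5057, -0.1744, 0.2958]
tcp_rot: [-0.0, 0.902, 0.432, -0.001]
wrist_force: [0.5, 0.7, -0.6]
width: 0.0855
t: 6.88
tcp_pos: [0.5058, -0.1745, 0.2958]
tcp_rot: [-0.001, 0.753, 0.659, -0.0]
wrist_force: [-0.1, 0.2, -0.4]
width: 0.0856
6.875 [ 0.50575513 -0.17445535  0.29576584] [ 0.92453425  0.37435786 -0.86339475  1.44816862  0.28336711  1.44955628
  1.49904513] [-0.07673112  0.18881126 -0.35618635]
```

View pics/w3.png

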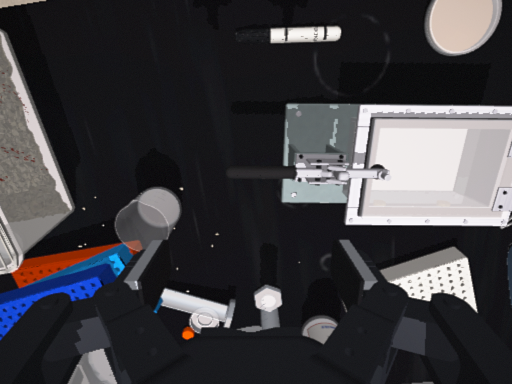

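```bash
python3 -m creep '[[[0.0443,-0.0122,0],0],[[0.0443,-0.0122,0],0],[[0.0443,-0.0122,0],0],[[0.0443,-0.0122,0],0],[[0.0443,-0.0122,0],0]]'; python3 -c "
from h import *
print(arm.get_obs()['joint_pos'])"
```

```text
t: 7.55
tcp_pos: [0.4741, 0.0545, 0.2963]
tcp_rot: [0.0, 0.753, 0.658, -0.0]
wrist_force: [0.5, 1.1, -0.1]
width: 0.0853
[ 0.64667598  0.25300249 -0.9734488   1.59419354  0.21213255  1.40655566
  1.08993498]
```

```bash
python3 -m creep '[[[0.0443,-0.0122,0],0],[[0.0443,-0.0122,0],0],[[0.0443,-0.0122,0],0],[[0.0443,-0.0122,0],0],[[0.0443,-0.0122,0],0]]';python3 -m creep '[[[0,0,0],0]]'
python3 - <<'E'
from h import *;import cv2
o=arm.get_obs();print(o['t'],o['tcp_pos'],o['tcp_rot'],o['joint_pos'],o['joint_vel'])
im=arm.get_image('wrist');cv2.imwrite('pics/w4.png',im[:,:,::-1])
np.save('o4.npy',o,allow_pickle=True)
E
```

```text
t: 8.18
tcp_pos: [0.4428, 0.2819, 0.2962]
tcp_rot: [0.0, 0.753, 0.658, -0.0]
wrist_force: [0.6, -0.4, -0.3]
width: 0.0858
t: 8.3
tcp_pos: [0.4399, 0.2857, 0.2964]
tcp_rot: [-0.002, 0.749, 0.662, 0.0]
wrist_force: [-0.3, -0.3, 0.0]
width: 0.0853
8.3 [0.43994633 0.28572414 0.2964471 ] [-1.58501928e-03  7.49468590e-01  6.62037839e-01  4.68788280e-04] [ 0.12121837  0.39184175 -1.00892775  1.47357185  0.32829145  1.45632072
  0.55704542] [ 0.07003559 -0.01540156  0.04944671  0.00983543  0.03626869  0.0226754
  0.0281839 ]
```

View pics/w4.png

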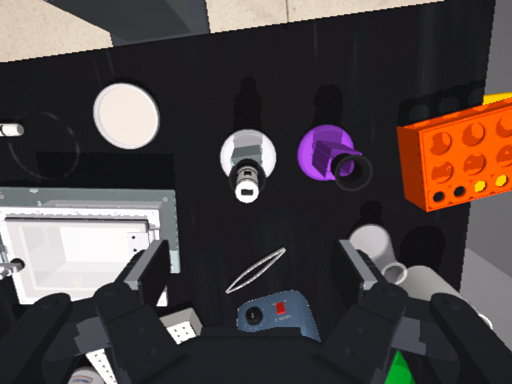

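Run:
```python
import cv2
im=cv2.imread('pics/w4.png')
cv2.imwrite('pics/w4c.png',cv2.resize(im[120:215,200:300],None,fx=6,fy=6,interpolation=cv2.INTER_CUBIC))
```

```text
(no output)
```

View pics/w4c.png

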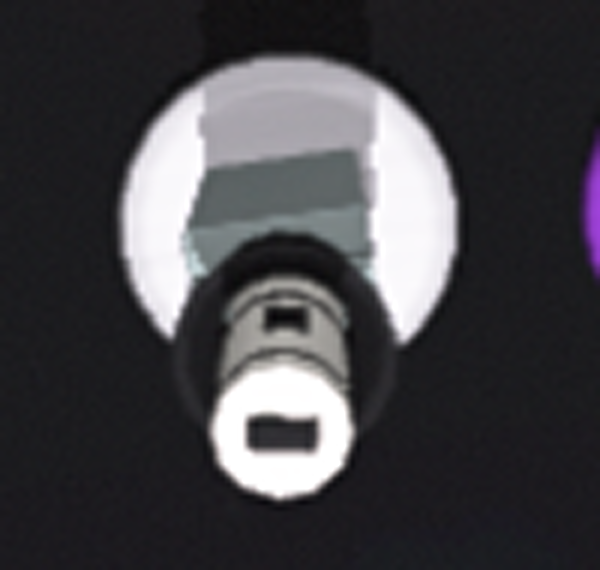

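Run:
```python
from h import *
o=np.load('o4.npy',allow_pickle=True).item()
print(onz('wrist',247.2,191.7,.17,o),onz('wrist',248.2,157.5,.004,o),onz('wrist',247.5,177.5,.125,o))
t=onz('wrist',247.2,191.7,.17,o)
q=arm.get_obs();print(q['tcp_pos'],q['tcp_rot'],q['joint_pos'])
Rm=R.from_quat([*q['tcp_rot'][1:],q['tcp_rot'][0]]).as_matrix();print(Rm.T@(t-q['tcp_pos']))
```

```text
[0.44260235 0.28298736 0.17      ] [0.44326339 0.28292461 0.004     ] [0.44121442 0.28308797 0.125     ]
[0.44152477 0.28285958 0.29618986] [-3.35917626e-04  7.50810280e-01  6.60517824e-01 -1.24406749e-04] [ 0.12439256  0.39131439 -1.00663567  1.47398379  0.32967115  1.45705688
  0.5579935 ]
[0.00023163 0.0011369  0.12618919]
```

```bash
python3 -m creep '[[[0,0.001,0.05],0],[[0,0,0.05],0],[[0,0,0.03],0],[[0,0,0.014],0],[[0,0,0],0]]' -1;  python3 - <<'E'
from h import *;import cv2
o=arm.get_obs();print(o['t'],o['tcp_pos'],o['wrist_force'])
im=arm.get_image('wrist');cv2.imwrite('pics/w5.png',im[:,:,::-1])
np.save('o5.npy',o,allow_pickle=True)
E
```

```text
t: 8.98
tcp_pos: [0.4442, 0.2795, 0.1519]
tcp_rot: [0.0, 0.753, 0.659, -0.001]
wrist_force: [-0.2, 0.5, 0.9]
width: 0.0853
8.975 [0.44422981 0.27954091 0.1519278 ] [-0.23909248  0.5308294   0.91483475]
```

View pics/w5.png

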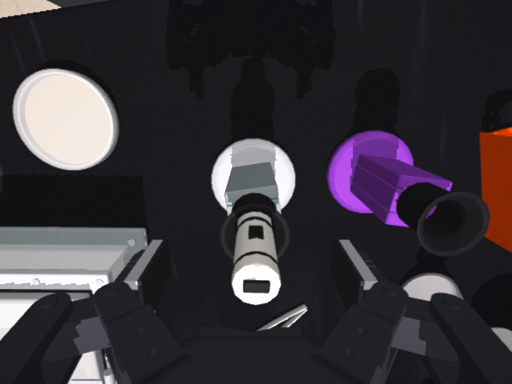

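Run:
```python
from h import *
import cv2
o=np.load('o5.npy',allow_pickle=True).item()
im=cv2.imread('pics/w5.png');cv2.imwrite('pics/w5c.png',cv2.resize(im[180:330,180:340],None,fx=4,fy=4))
t=onz('wrist',257,286,.17,o);print(t,onz('wrist',255,180,.004,o))
q=arm.get_obs();print(q['tcp_pos'],q['tcp_rot'])
Rm=R.from_quat([*q['tcp_rot'][1:],q['tcp_rot'][0]]).as_matrix();print(Rm.T@(t-q['tcp_pos']))
```

```text
[0.44292162 0.28298135 0.17      ] [0.44275441 0.28443969 0.004     ]
[0.44468092 0.28047756 0.15303676] [2.09465939e-04 7.52319468e-01 6.58798196e-01 5.58291416e-04]
[ 0.00225928 -0.00205651 -0.01696414]
```

View pics/w5c.png

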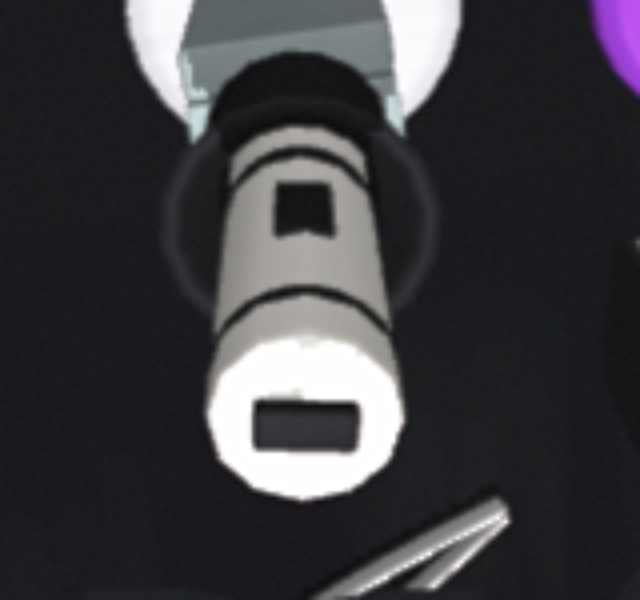

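```bash
python3 -m creep '[[[0.0022,-0.0018,0],0],[[0,0,0],0],[[0,0,0],0]]' -1; python3 -m creep '[[[0,0,0],0],[[0,0,0],0],[[0,0,0],0],[[0,0,0],0]]' 1 40; python3 -m creep '[[[0,0,0],0],[[0,0,0],0]]'; python3 -c "
from h import *
o=arm.get_obs();print(o['tcp_pos'],o['tcp_rot'],o['joint_pos'])"
```

```text
t: 9.4
tcp_pos: [0.4426, 0.2834, 0.1529]
tcp_rot: [0.0, 0.752, 0.659, 0.001]
wrist_force: [0.2, 0.6, -0.3]
width: 0.0854
t: 9.9
tcp_pos: [0.4424, 0.2831, 0.1523]
tcp_rot: [0.0, 0.752, 0.659, -0.0]
wrist_force: [0.1, -0.8, 1.0]
width: 0.0208
t: 10.15
tcp_pos: [0.4424, 0.2831, 0.1523]
tcp_rot: [0.0, 0.752, 0.659, -0.0]
wrist_force: [-0.2, -0.8, 1.0]
width: 0.0208
[0.44238207 0.28310729 0.15230744] [ 1.68083459e-05  7.51766933e-01  6.59428902e-01 -2.54503279e-05] [ 0.08098741  0.50657859 -0.93895627  1.70502024  0.44162151  1.15824144
  0.45988973]
```

```bash
python3 -m creep '[[[0,0,-0.01],0],[[0,0,-0.02],0],[[0,0,-0.03],0],[[0,0,-0.03],0],[[0,0,-0.03],0]]'; python3 -m creep '[[[0,0,-0.002],0],[[-0.025,0.01,0],0],[[-0.035,0.013,0],0],[[-0.035,0.013,0],0],[[-0.025,0.01,0],0]]';python3 -m creep '[[[-0.0107,0.004,0],0],[[0,0,0],0],[[0,0,0],0]]'
python3 - <<'E'
from h import *;import cv2
o=arm.get_obs();print(o['t'],o['tcp_pos'],o['tcp_rot'],o['width'],o['joint_pos'])
im=arm.get_image('wrist');cv2.imwrite('pics/w6.png',im[:,:,::-1])
im=arm.get_image('scene');cv2.imwrite('pics/s6.png',im[:,:,::-1])
np.save('o6.npy',o,allow_pickle=True)
E
```

```text
t: 10.78
tcp_pos: [0.4422, 0.2831, 0.2737]
tcp_rot: [0.0, 0.752, 0.66, 0.0]
wrist_force: [0.9, 0.1, -1.0]
width: 0.0213
t: 11.4
tcp_pos: [0.4722, 0.1556, 0.2729]
tcp_rot: [-0.0, 0.752, 0.659, -0.001]
wrist_force: [0.6, -0.2, -1.7]
width: 0.0211
t: 11.78
tcp_pos: [0.4742, 0.1488, 0.2742]
tcp_rot: [-0.001, 0.751, 0.66, 0.0]
wrist_force: [-0.7, 0.8, -0.7]
width: 0.0206
11.775 [0.47417661 0.14876955 0.27424682] [-5.46228411e-04  7.50864316e-01  6.60456234e-01  2.10059505e-04] 0.020571526543528684 [ 0.44076216  0.33208696 -1.00480047  1.58695821  0.28293404  1.37927117
  0.84931475]
```

View pics/w6.png

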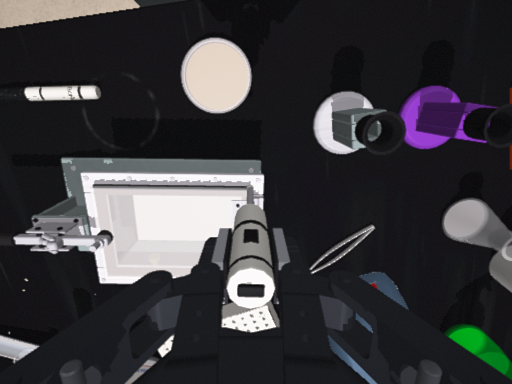

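View pics/s6.png

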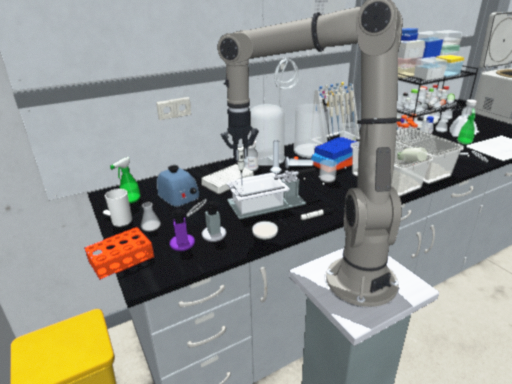

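Run:
```python
import cv2
im=cv2.imread('pics/w6.png');cv2.imwrite('pics/w6c.png',cv2.resize(im[150:300,60:290],None,fx=3.45,fy=3.45,interpolation=cv2.INTER_CUBIC))
```

```text
(no output)
```

View pics/w6c.png

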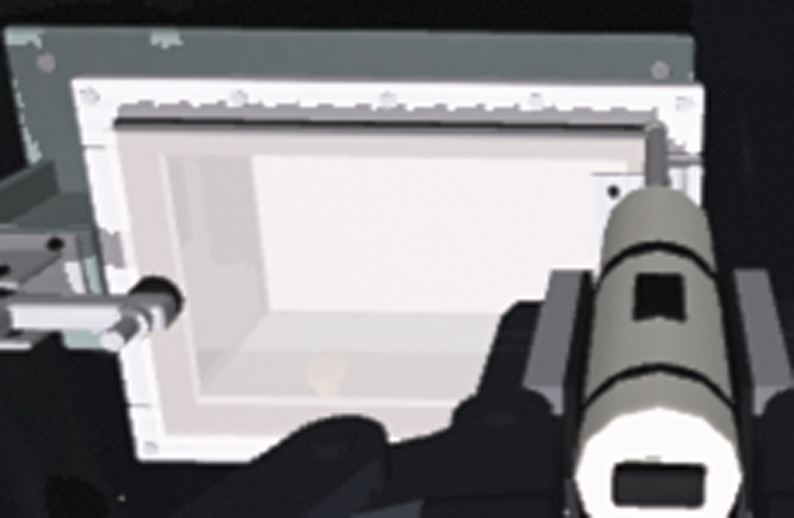

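Run:
```python
from h import *
o=np.load('o6.npy',allow_pickle=True).item()
g=lambda u,v:(60+u/3.45,150+v/3.45)
P=[onz('wrist',*g(*p),.09,o)[:2] for p in[(70,79),(703,86),(138,460)]]
print(P)
print(np.linalg.norm(P[0]-P[1]),np.linalg.norm(P[0]-P[2]))
d=P[1]-P[0];b=np.degrees(np.arctan2(-d[0],d[1]));d=P[2]-P[0];print('yaw y',b,'yaw x',np.degrees(np.arctan2(d[1],d[0])))
t=np.radians(-7.8);Rm=np.array([[np.cos(t),-np.sin(t)],[np.sin(t),np.cos(t)]])
for p,l in zip(P,([-.074,-.104],[-.074,.104],[.074,-.104])):print('origin',p-Rm@l)
L=[onz('wrist',*g(*p),.0905,o)[:2] for p in[(115,124),(640,129)]];print('lid',L)
print('lid local',[Rm.T@(l-[.537,.0475]) for l in L])
tt=o['tcp_pos']
print('tip pred px',proj('wrist',tt-[0,0,.1323],o),'obs',g(655,125), 'tip at z', onz('wrist',*g(655,125),tt[2]-.1323,o),tt)
```

```text
[array([ 0.44969109, -0.04137912]), array([0.47844277, 0.1638752 ]), array([ 0.59515572, -0.06195965])]
0.20725828247797928 0.14691328899655975
yaw y -7.9740086016272445 yaw x -8.052834148234258
origin [0.53712085 0.0516157 ]
origin [0.53764369 0.05079447]
origin [0.5359548  0.05112108]
lid [array([ 0.46640661, -0.0310437 ]), array([0.490314  , 0.14144181])]
lid local [array([-0.05928064, -0.08739763]), array([-0.05900342,  0.08673663])]
tip pred px [250.00050256 186.64031925] obs (249.8550724637681, 186.231884057971) tip at z [0.47375557 0.14868436 0.14194682] [0.47417661 0.14876955 0.27424682]
```

```bash
cat > where.py <<'E'
from h import *
o=arm.get_obs();t=np.radians(-7.9);Rm=np.array([[np.cos(t),-np.sin(t)],[np.sin(t),np.cos(t)]])
l=Rm.T@(o['tcp_pos'][:2]-[.537,.050]);q=R.from_quat([*o['tcp_rot'][1:],o['tcp_rot'][0]]).as_matrix()
print('t',o['t'],'tip local mm',(l*1000).round(1),'z',((o['tcp_pos'][2]-.1323)*1000).round(1),'yaw',np.degrees(np.arctan2(-q[0,0],q[1,0])).round(2),'tilt',q[:,2].round(3),'F',o['wrist_force'].round(1))
E
python3 -m creep '[[[0,0,0.02],0.4],[[0,0,0],0],[[0,0,0],0]]'; python3 where.py
```

```text
t: 12.25
tcp_pos: [0.4749, 0.1478, 0.2548]
tcp_rot: [-0.0, 0.754, 0.657, 0.0]
wrist_force: [-0.1, -0.1, -0.3]
width: 0.0205
t 12.25 tip local mm [-74.9  88.3] z 122.5 yaw -7.82 tilt [ 0.001  0.    -1.   ] F [-0.1 -0.1 -0.3]
```

```bash
python3 -m creep '[[[0.001,0.002,0.008],0],[[0.001,0.002,0.008],0],[[0,0.002,0.006],0],[[0,0.0015,0.004],0],[[0,0.001,0.001],0]]'; python3 -m creep '[[[0,0,0],0]]'; python3 where.py
python3 - <<'E'
from h import *;import cv2
o=arm.get_obs();np.save('o7.npy',o,allow_pickle=True)
im=arm.get_image('wrist');cv2.imwrite('pics/w7.png',cv2.resize(im[150:300,60:290,::-1],None,fx=3.45,fy=3.45,interpolation=cv2.INTER_CUBIC))
E
```

```text
t: 12.88
tcp_pos: [0.4836, 0.1477, 0.2269]
tcp_rot: [-0.0, 0.754, 0.657, -0.0]
wrist_force: [-0.2, 0.6, -1.8]
width: 0.0209
t: 13.0
tcp_pos: [0.4838, 0.1479, 0.2273]
tcp_rot: [-0.0, 0.754, 0.657, 0.0]
wrist_force: [-0.2, 0.0, -1.3]
width: 0.021
t 13.0 tip local mm [-66.2  89.6] z 95.0 yaw -7.89 tilt [ 0.  0. -1.] F [-0.2  0.  -1.3]
```

View pics/w7.png

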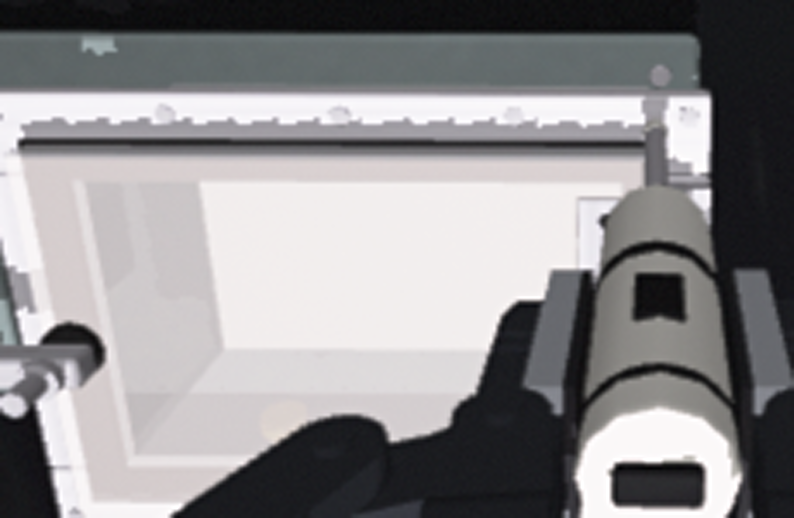

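Run:
```python
from h import *
o=np.load('o7.npy',allow_pickle=True).item()
g=lambda u,v:(60+u/3.45,150+v/3.45)
t=np.radians(-7.9);Rm=np.array([[np.cos(t),-np.sin(t)],[np.sin(t),np.cos(t)]])
for p,z in(((20,147),.0905),((640,149),.0905),((712,93),.09),((655,123),.095)):
    w=onz('wrist',*g(*p),z,o);print(p,(Rm.T@(w[:2]-[.537,.05])*1000).round(1))
```

```text
(20, 147) [-58.5 -90.2]
(640, 149) [-58.   85.1]
(712, 93) [-74.3 105.2]
(655, 123) [-67.1  89.3]
```

```bash
python3 -m creep '[[[-0.001,0.001,0],0],[[-0.003,0,0],0],[[-0.0037,0,0],0],[[-0.0037,0,0],0],[[-0.0037,0,0],0]]' ; python3 where.py; python3 -m creep '[[[-0.0037,0,0],0],[[-0.0037,0,0],0],[[-0.0037,0,0],0],[[-0.0037,0,0],0],[[-0.0037,0,0],0]]'; python3 where.py
```

```text
t: 13.68
tcp_pos: [0.4825, 0.1323, 0.2273]
tcp_rot: [0.0, 0.754, 0.657, -0.0]
wrist_force: [0.3, 0.5, -1.2]
width: 0.0213
t 13.675 tip local mm [-65.3  74.1] z 95.0 yaw -7.9 tilt [ 0. -0. -1.] F [ 0.3  0.5 -1.2]
t: 14.3
tcp_pos: [0.48, 0.1142, 0.2273]
tcp_rot: [0.0, 0.754, 0.657, -0.0]
wrist_force: [-0.4, -1.0, -0.9]
width: 0.0214
t 14.3 tip local mm [-65.3  55.7] z 95.0 yaw -7.88 tilt [ 0. -0. -1.] F [-0.4 -1.  -0.9]
```

```bash
python3 -m creep '[[[-0.0037,0,0],0],[[-0.0037,0,0],0],[[-0.0037,0,0],0],[[-0.0037,0,0],0],[[-0.0037,0,0],0]]'; python3 where.py
```

```text
t: 14.92
tcp_pos: [0.4774, 0.0959, 0.2273]
tcp_rot: [0.0, 0.754, 0.657, -0.0]
wrist_force: [0.3, -0.3, -1.7]
width: 0.0211
t 14.925 tip local mm [-65.3  37.2] z 95.0 yaw -7.88 tilt [-0. -0. -1.] F [ 0.3 -0.3 -1.7]
```

```bash
python3 -m creep '[[[-0.0037,0,0],0],[[-0.0037,0,0],0],[[-0.0037,0,0],0],[[-0.0037,0,0],0],[[-0.0037,0,0],0]]'; python3 where.py
```

```text
t: 15.55
tcp_pos: [0.4749, 0.0775, 0.2273]
tcp_rot: [-0.0, 0.754, 0.657, -0.0]
wrist_force: [-0.5, -0.6, -0.7]
width: 0.0214
t 15.55 tip local mm [-65.3  18.7] z 95.0 yaw -7.89 tilt [-0.  0. -1.] F [-0.5 -0.6 -0.7]
```

```bash
python3 -m creep '[[[-0.0037,0,0],0],[[-0.0037,0,0],0],[[-0.0037,0,0],0],[[-0.0037,0,0],0],[[-0.0037,0,0],0]]'; python3 -m creep '[[[-0.0037,0,0],0],[[-0.0037,0,0],0],[[-0.0037,0,0],0],[[-0.0037,0,0],0],[[-0.0037,0,0],0]]'; python3 where.py;  python3 - <<'E'
from h import *;import cv2
o=arm.get_obs();np.save('o8.npy',o,allow_pickle=True)
im=arm.get_image('wrist');cv2.imwrite('pics/w8.png',cv2.resize(im[150:300,160:390,::-1],None,fx=3.45,fy=3.45,interpolation=cv2.INTER_CUBIC))
E
```

```text
t: 16.18
tcp_pos: [0.4723, 0.0592, 0.2273]
tcp_rot: [0.0, 0.754, 0.657, -0.0]
wrist_force: [-0.1, 0.4, -1.5]
width: 0.0204
t: 16.8
tcp_pos: [0.4698, 0.0409, 0.2273]
tcp_rot: [0.0, 0.754, 0.657, -0.0]
wrist_force: [-0.5, -0.8, -1.1]
width: 0.0214
t 16.8 tip local mm [-65.3 -18.3] z 95.0 yaw -7.89 tilt [ 0. -0. -1.] F [-0.5 -0.8 -1.1]
```

View pics/w8.png

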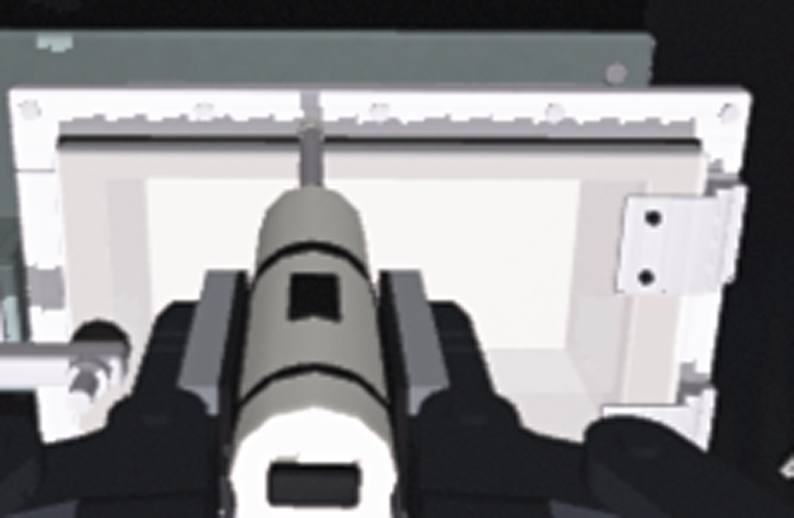

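Run:
```python
from h import *
o=np.load('o8.npy',allow_pickle=True).item()
g=lambda u,v:(160+u/3.45,150+v/3.45)
t=np.radians(-7.9);Rm=np.array([[np.cos(t),-np.sin(t)],[np.sin(t),np.cos(t)]])
for p,z in(((58,142),.0905),((702,147),.0905),((750,93),.09),((10,91),.09),((310,125),.095)):
    w=onz('wrist',*g(*p),z,o);print(p,(Rm.T@(w[:2]-[.537,.05])*1000).round(1))
```

```text
(58, 142) [-59.2 -89.7]
(702, 147) [-57.8  92.1]
(750, 93) [-73.5 103.7]
(10, 91) [ -73.9 -102. ]
(310, 125) [-65.6 -18.6]
```

```bash
for i in 1 ; do python3 -m creep '[[[-0.0037,0,0],0],[[-0.0037,0,0],0],[[-0.0037,0,0],0],[[-0.0037,0,0],0],[[-0.0037,0,0],0]]'; python3 -m creep '[[[-0.0037,0,0],0],[[-0.0037,0,0],0],[[-0.0037,0,0],0],[[-0.0037,0,0],0],[[-0.0037,0,0],0]]';  python3 -m creep '[[[-0.0037,0,0],0],[[-0.0037,0,0],0],[[-0.0037,0,0],0],[[-0.0037,0,0],0],[[-0.0037,0,0],0]]'; done; python3 where.py
```

```text
t: 17.48
tcp_pos: [0.4672, 0.0225, 0.2273]
tcp_rot: [-0.0, 0.754, 0.657, -0.0]
wrist_force: [-0.0, -0.5, -1.1]
width: 0.0214
t: 18.1
tcp_pos: [0.4647, 0.0042, 0.2273]
tcp_rot: [0.0, 0.754, 0.657, 0.0]
wrist_force: [0.2, 0.4, -1.3]
width: 0.0211
t: 18.73
tcp_pos: [0.4622, -0.0141, 0.2273]
tcp_rot: [0.0, 0.754, 0.657, -0.0]
wrist_force: [-1.0, 0.4, -1.4]
width: 0.0213
t 18.725 tip local mm [-65.3 -73.8] z 95.0 yaw -7.89 tilt [ 0. -0. -1.] F [-1.   0.4 -1.4]
```

```bash
python3 -m creep '[[[-0.0037,0,0],0],[[-0.0037,0,0],0],[[-0.0037,0,0],0],[[-0.0037,0,0],0],[[-0.0033,0.0015,0],0]]'; python3 -m creep '[[[-0.0027,0.0027,0],0],[[-0.0005,0.0035,0],0],[[0,0.0037,0],0],[[0,0.0037,0],0],[[0,0.0037,0],0]]'; python3 where.py;  python3 - <<'E'
from h import *;import cv2
o=arm.get_obs();np.save('o9.npy',o,allow_pickle=True)
im=arm.get_image('wrist');cv2.imwrite('pics/w9.png',cv2.resize(im[150:300,160:390,::-1],None,fx=3.45,fy=3.45,interpolation=cv2.INTER_CUBIC))
E
```

```text
t: 19.35
tcp_pos: [0.4612, -0.0323, 0.2273]
tcp_rot: [0.0, 0.754, 0.657, -0.0]
wrist_force: [-0.2, -0.9, -1.2]
width: 0.0208
t: 19.98
tcp_pos: [0.4782, -0.0374, 0.2273]
tcp_rot: [-0.0, 0.754, 0.657, 0.0]
wrist_force: [0.3, 0.6, -0.5]
width: 0.0213
t 19.975 tip local mm [-46.2 -94.7] z 95.0 yaw -7.87 tilt [-0.  0. -1.] F [ 0.3  0.6 -0.5]
```

View pics/w9.png

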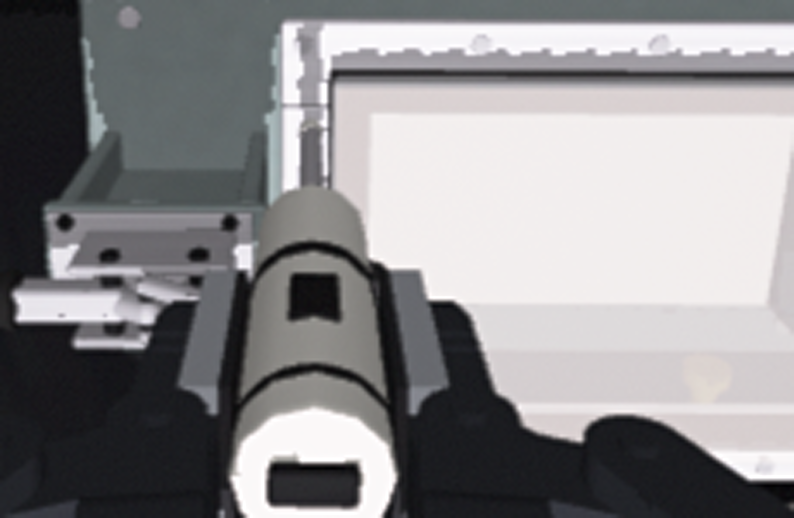

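```bash
python3 -m creep '[[[0,0.0037,0],0],[[0,0.0037,0],0],[[0,0.002,0],0],[[0,0,0],0]]'; python3 where.py; python3 -m creep '[[[0,0,-0.003],0],[[0,0,-0.006],0],[[0,0,-0.009],0],[[0,0,-0.015],0],[[0,0,-0.025],0]]';python3 -m creep '[[[0.02,-0.006,0],0],[[0.035,-0.010,0],0],[[0.04,-0.011,0],0],[[0.04,-0.011,0],0],[[0.04,-0.011,0],0]]';python3 where.py
```

```text
t: 20.52
tcp_pos: [0.4873, -0.0388, 0.2272]
tcp_rot: [-0.0, 0.754, 0.657, -0.0]
wrist_force: [-0.3, 0.4, -1.2]
width: 0.0208
t 20.525 tip local mm [-37.  -94.8] z 94.9 yaw -7.88 tilt [-0.  0. -1.] F [-0.3  0.4 -1.2]
t: 21.15
tcp_pos: [0.4869, -0.0389, 0.2862]
tcp_rot: [-0.0, 0.754, 0.657, -0.0]
wrist_force: [0.5, -0.5, -0.7]
width: 0.0212
t: 21.78
tcp_pos: [0.4628, 0.1425, 0.2865]
tcp_rot: [0.001, 0.754, 0.657, 0.001]
wrist_force: [-0.0, -0.4, -1.0]
width: 0.0207
t 21.775 tip local mm [-86.2  81.5] z 154.2 yaw -7.92 tilt [ 0.002  0.    -1.   ] F [-0.  -0.4 -1. ]
```

```bash
python3 -m creep '[[[0.04,-0.011,0],0],[[0.04,-0.011,0],0],[[0.035,-0.01,0],0],[[0.0225,-0.0078,0],0],[[0,0,0],0]]';python3 -m creep '[[[0,0,0],0],[[0,0,0],0],[[0,0,0],0]]';python3 - <<'E'
from h import *;import cv2
o=arm.get_obs();print(o['t'],o['tcp_pos'],o['tcp_rot'],o['wrist_force'])
Rm=R.from_quat([*o['tcp_rot'][1:],o['tcp_rot'][0]]).as_matrix();print('to go',Rm.T@([.4424,.2831,.1523]-o['tcp_pos']))
im=arm.get_image('wrist');cv2.imwrite('pics/w10.png',cv2.resize(im[100:300,130:390,::-1],None,fx=3,fy=3,interpolation=cv2.INTER_CUBIC))
np.save('o10.npy',o,allow_pickle=True)
E
```

```text
t: 22.4
tcp_pos: [0.441, 0.2854, 0.2864]
tcp_rot: [-0.001, 0.752, 0.659, 0.001]
wrist_force: [-0.1, -0.0, -1.3]
width: 0.0209
t: 22.78
tcp_pos: [0.4428, 0.2818, 0.2853]
tcp_rot: [0.0, 0.755, 0.656, -0.0]
wrist_force: [-0.2, 0.5, -1.2]
width: 0.0212
22.775 [0.44276381 0.28176558 0.28533093] [ 2.98761768e-04  7.54788521e-01  6.55968132e-01 -9.91618587e-05] [-0.16133298  0.48945414 -1.21290527]
to go [ 0.00134272 -0.00058898  0.13303004]
```

View pics/w10.png

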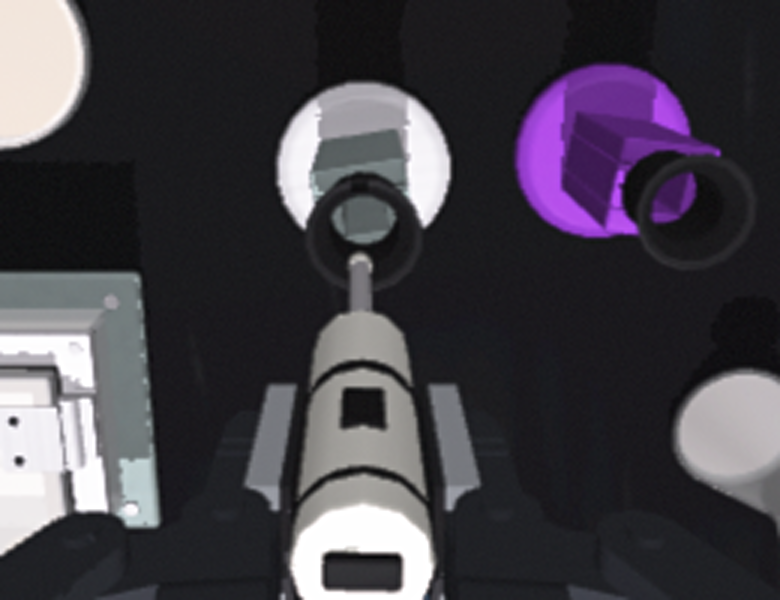

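```bash
python3 -m creep '[[[0.0012,-0.0006,0.01],0],[[0,0,0.02],0],[[0,0,0.02],0],[[0,0,0.015],0],[[0,0,0],0]]';python3 - <<'E'
from h import *
o=arm.get_obs();print(o['t'],o['tcp_pos'],o['wrist_force'])
Rm=R.from_quat([*o['tcp_rot'][1:],o['tcp_rot'][0]]).as_matrix();print('to go',Rm.T@([.4424,.2831,.1523]-o['tcp_pos']))
E
```

```text
t: 23.45
tcp_pos: [0.4411, 0.2834, 0.2188]
tcp_rot: [-0.0, 0.754, 0.657, -0.002]
wrist_force: [0.3, 0.8, -0.7]
width: 0.0211
23.45 [0.44107935 0.28338873 0.21881934] [ 0.33550737  0.76310923 -0.68469408]
to go [3.11978061e-05 1.49923099e-03 6.65161774e-02]
```

```bash
python3 -m creep '[[[0,0.0005,0],0],[[0,0,0.008],0],[[0,0,0.01],0],[[0,0,0.008],0],[[0,0,0],0]]';python3 - <<'E'
from h import *
o=arm.get_obs();print(o['t'],o['tcp_pos'],o['wrist_force'])
Rm=R.from_quat([*o['tcp_rot'][1:],o['tcp_rot'][0]]).as_matrix();print('to go',Rm.T@([.4424,.2831,.1523]-o['tcp_pos']))
E
```

```text
t: 24.08
tcp_pos: [0.4417, 0.2836, 0.1932]
tcp_rot: [-0.0, 0.754, 0.657, -0.001]
wrist_force: [-0.6, 0.4, -1.8]
width: 0.0211
24.075 [0.44174882 0.28355198 0.1932498 ] [-0.60300406  0.44063058 -1.77075289]
to go [-0.0003001   0.00076842  0.04094916]
```

```bash
python3 -m creep '[[[-0.0003,0.0005,0.005],0],[[0,0,0.007],0],[[0,0,0.007],0],[[0,0,0.006],0],[[0,0,0],0]]';python3 - <<'E'
from h import *
o=arm.get_obs();print(o['t'],o['tcp_pos'],o['wrist_force'])
Rm=R.from_quat([*o['tcp_rot'][1:],o['tcp_rot'][0]]).as_matrix();print('to go',Rm.T@([.4424,.2831,.1523]-o['tcp_pos']))
E
```

```text
t: 24.7
tcp_pos: [0.4424, 0.2834, 0.1686]
tcp_rot: [-0.0, 0.754, 0.657, -0.001]
wrist_force: [-0.2, -0.8, -1.4]
width: 0.0209
24.7 [0.44236527 0.28340822 0.16859596] [-0.21975666 -0.75221453 -1.43722125]
to go [-2.86123473e-04  9.32659465e-05  1.62961374e-02]
```

```bash
python3 -m creep '[[[0,0,0.004],0],[[0,0,0.005],0],[[0,0,0.004],0],[[0,0,0.0025],0],[[0,0,0],0]]';python3 -m creep '[[[0,0,0],0],[[0,0,0],0]]'
```

```text
t: 25.32
tcp_pos: [0.4425, 0.2836, 0.1535]
tcp_rot: [-0.0, 0.754, 0.657, -0.0]
wrist_force: [0.3, 0.3, -1.5]
width: 0.0212
t: 25.58
tcp_pos: [0.4428, 0.2838, 0.154]
tcp_rot: [0.0, 0.754, 0.657, 0.0]
wrist_force: [-0.3, -0.4, -1.2]
width: 0.0208
```

```bash
python3 -m creep '[[[-0.0004,0,0.0012],0],[[0,0,0],0]]'; python3 -m creep '[[[0,0,0],0],[[0,0,0],0],[[0,0,0],0],[[0,0,0],0]]' -1; python3 -m creep '[[[0,0,-0.01],0],[[0,0,-0.03],0],[[0,0,-0.05],0],[[0,0,-0.05],0],[[0,0,0],0]]'; python3 -m creep '[[[0,0,0],0],[[0,0,0],0]]'
python3 - <<'E'
from h import *;import cv2
o=arm.get_obs();print(o['t'],o['tcp_pos'],o['wrist_force'])
for n in('wrist','top','scene'):
    im=arm.get_image(n)[:,:,::-1];cv2.imwrite(f'pics/{n}11.png',im)
np.save('o11.npy',o,allow_pickle=True)
E
```

```text
t: 25.82
tcp_pos: [0.4426, 0.2832, 0.1525]
tcp_rot: [0.0, 0.754, 0.657, -0.0]
wrist_force: [-0.3, 0.3, -1.7]
width: 0.0211
t: 26.32
tcp_pos: [0.4426, 0.2834, 0.1526]
tcp_rot: [0.0, 0.754, 0.657, 0.0]
wrist_force: [0.1, 1.6, 0.4]
width: 0.0852
t: 26.95
tcp_pos: [0.4439, 0.2859, 0.2977]
tcp_rot: [0.0, 0.754, 0.657, 0.005]
wrist_force: [-0.9, 0.4, -1.1]
width: 0.0852
t: 27.2
tcp_pos: [0.4422, 0.2826, 0.2913]
tcp_rot: [-0.0, 0.754, 0.657, -0.001]
wrist_force: [1.3, -0.5, -1.0]
width: 0.0853
27.2 [0.44216175 0.28260242 0.29127793] [ 1.32171479 -0.50828499 -1.04499043]
```

View pics/wrist11.png

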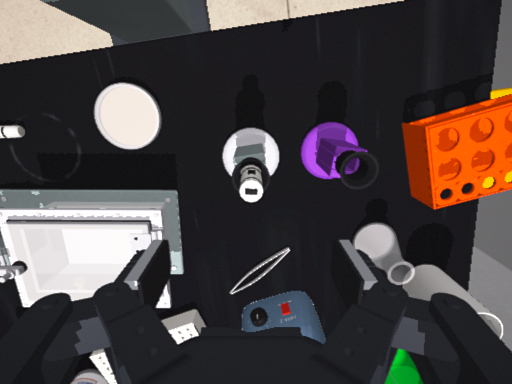

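View pics/top11.png

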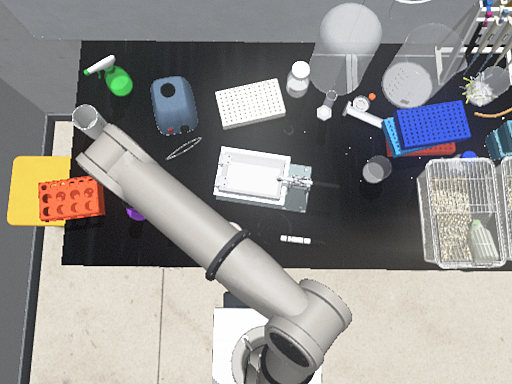

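View pics/scene11.png

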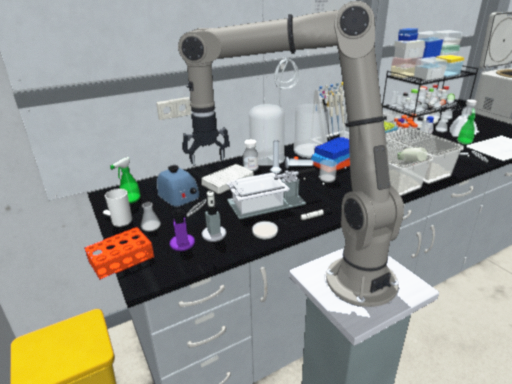

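Run:
```python
from h import *;import cv2
a=cv2.imread('pics/scene0.png');b=cv2.imread('pics/scene11.png')
c=np.hstack([x[185:245,195:235] for x in(a,b)]);cv2.imwrite('pics/cmp.png',cv2.resize(c,None,fx=8,fy=8,interpolation=cv2.INTER_NEAREST))
o=np.load('o11.npy',allow_pickle=True).item();im=cv2.imread('pics/wrist11.png')
m=(im[170:205,230:275].min(2)>235).astype('uint8');n,l,s,cc=cv2.connectedComponentsWithStats(m);print(s,cc+[230,170])
print(onz('wrist',251,191,.17,o),onz('wrist',250.5,156,.004,o), arm.get_obs()['joint_vel'].round(3))
```

```text
[[   0    0   45   35 1274]
 [   0    0    3    2    5]
 [  39    0    4    4   11]
 [  10   10   23   22  285]] [[252.12715856 186.41208791]
 [230.8        170.4       ]
 [270.36363636 171.18181818]
 [251.09473684 190.52982456]]
[0.44281317 0.28306917 0.17      ] [0.44244851 0.28225427 0.004     ] [-0.001 -0.003 -0.001 -0.01  -0.    -0.    -0.001]
```

View pics/cmp.png

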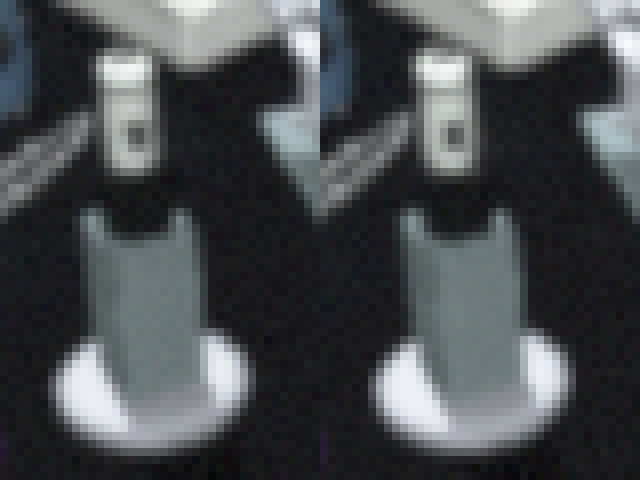

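The detector stands exactly as it did at the start: top at the same pixels, and 0.4 mm from the first measurement. The handle is level in the top view, and the bystanders look unmoved.

```bash
python3 -c "
from cell import arm
print(arm.job_done(), arm.get_obs()['t'])"
```

```text
the job is handed in; nothing more can be done
the job is handed in; nothing more can be done
```

The whole job is done and was handed in at about 27 s; no verdict was reported.

- **Clamp:** I pressed the handle with shut fingers to its hard stop. The fingertips ended at z 117 mm, where a level grip should be, with about 15 N of force. The wrist and top views then showed the handle level and the foot on the lid.
- **Leak check:** I made one pass at about 3 cm/s from the hinge end, along the front and round the corner to 23 mm past it. The tip tracked 5 to 6 mm outside the lid edge and 4 mm above the joint line, so it was about 6 to 7 mm from the joint rather than exactly 5. The measured wrist force stayed under 2 N, with no sign of contact. Three stops for pictures of 0.05 s each fell within the scan: one at the start, one midway and one after the corner.
- **Detector:** It is back upright in its stand. The scene view shows it at the same pixels as at the start, and its top is within 0.5 mm of where I first measured it.
- **Bystanders:** The petri dish, marker, forceps, beaker and flask look unmoved in the last pictures. I checked this by eye only; in the last top view the arm hides the flask and most of the petri dish, but the wrist and scene views show them.

**Measurements that disagreed:** the views differed by up to about 3 mm along the chamber's length and about 1° in its angle. I used a middle value, and the picture taken midway through the scan agreed with it to about 2 mm.

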